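# Uncover the touch mixer, then press the flask into its sprung cradle and hold

### The arm

A 6-joint arm with a two-finger parallel gripper is mounted at the origin on a cart in front of the work surface, level with it; the furniture and walls round the work are solid. World frame = base frame: x ahead of the robot, y to its left, z up, the work surface at z = 0. Lengths are in m, angles in degrees, forces in N, time in s.
With the tool pointing down it reaches from about 0.25 to 0.725 m from the base axis. Payload 9.7 kg.
Tool frame: the origin (TCP) lies between the finger pads; the fingertips stand 19 mm ahead of it and the grasp point (between the pads) is the TCP; z points along the fingers, y is the line along which they close (so a half turn about z gives the same grasp; the last joint's range is limited). The gripper opens to 85 mm and grips with 20 to 120 N. Pads are 22 mm wide; open, the fingers measure 114 mm over their backs; the gripper's body (76 mm by 85 mm) begins 54 mm behind the grasp point. The pads swing forward as they close: fully open they stand 13 mm farther back than shut.
Start: joints at [71.62, 4.979, 10.078, 95.1, 0, 90], TCP at [0.173, 0.522, 0.25] pointing down, gripper open.
Joint ranges: [-179.16, 179.16], [-48.56, 103.87], [-65.8, 70.77], [-126.05, 130.52], [-82.76, 87.17], [-180, 180]. Speed limits (degrees/s): [127.2, 127.2, 147.25, 180, 180, 180].

### API

Orientations are given as [roll, pitch, yaw] about the fixed x, y, z axes, in that order (R = Rz(yaw) Ry(pitch) Rx(roll)).
In Python, from workcell import telemetry, camera, calibration, workorder gives the robot as it stands.
- The arm moves only by the tool play_rows, never from a script. Its argument "increments" is a list of rows, each a list of 3 entries, a list of its own where there are three numbers: the shift along the tool's x, y, z in mm, then the turn, a rotation vector about the tool's x, y, z in degrees, then the closure, from 0 (fully open) to 1 (shut). In form: [[[x, y, z], [ax, ay, az], jaw], ...]. A call has 1 to 20 rows; each row is the pose to reach, as a shift and turn from the pose commanded when the call began, along the tool's axes at that moment; what a row does not reach only later rows make up. A row lasts 1/10 s, in which the tool goes at most 50 mm and 8.59 degrees, less where a joint would pass 70% of its speed; a pose out of reach is approached as far as the arm can. A call with a gripper value outside its range is refused whole. The fingers move at their own pace and stop on an object; "grip_force" is the grip in N (left out, the last holds). Time passes only in rows, so rows that repeat a pose let the fingers close. It gives the time, the measured TCP pose, the force, the opening and the grip force at its end, in the units of the state.
- telemetry.get_obs(): the state, without advancing time (a new reading comes with each control period).
- camera(name): name is "side" or "top"; returns (picture, depth): 420x560x3 uint8, red, green, blue; 420x560 float32, m along the optical axis (not along the pixel's ray), 0 where there is no reading.
- calibration(name): a dict with "vertical_fov" (degrees; the focal length in pixels is half the picture's height over the tangent of half this angle, whatever the lens; pixels are square), "cx", "cy" (the principal point, pixels), "k1" (the pictures are not rectified: a ray, as slopes to the right and down, at radius r is drawn at 1 + k1 r^2 times it, then the intrinsics apply), "rvec" (rotation vector, rad) and "tvec" (3), from world to camera coordinates, as OpenCV has them. Camera axes: x right, y down, z forward; pixel columns grow to the right and rows downward; lengths in m; the calibration is good to about 2 mm. A picture is of the moment at which its call begins. calibration takes no time and is no camera call.
- workorder.job_done(): hands the job in; it is judged then, once.
The state is a dict: "time": time; "q": joint angles; "qd": joint speeds; "joint_efforts": joint torques, N m; "ee_pos": TCP position; "tcp_rot": TCP orientation; "wrist_force": force on the tool from outside, world axes, zero at the start; "torque": the same for the moment, N m; "opening": finger opening in m; "grasp_force": force on a finger pad.
Only numpy, scipy, OpenCV 4.12 (cv2) and the standard library are available. Lean on these libraries where they do the work, as an engineer would, in place of code of your own. Each camera call takes 0.05 s, during which the arm holds its last target. There are 200 camera calls.

### The job

Mix the sample in the larger of the two stoppered round flasks on the touch mixer, which runs only while its sprung cup is held down: first lift the dust cover out of the cup and hang it by the eye of its tab on the peg of the stand, and let go of it. Then set the flask upright with its round bulb in the cup, press it down steadily until the cup has gone all the way down against its spring, and finish while holding it pressed there. The flask is glass, so do not ram it; leave the smaller flask where it stands.

Things in the scene. Friction and masses are not known exactly. Their poses are not given: they have to be found in the camera images.
- mixer: Touch mixer, fixed: housing 165 mm (its x) by 118 mm (its y), top 64 mm high, black control panel with dial and rocker on its -x face; on top a round turret (96 mm wide, 75 mm high) out of which stands a black rubber cup. Origin on the table under the housing's centre, z up. The cup's axis is 18 mm from the origin along +x.
- cradle_rim (a point): Centre of the cup's rim, 92 mm above the table when the cup is up; it moves down with the cup. The cup is 66 mm wide outside, its round bore is 48 mm wide and 25 mm deep; the bulb of the large flask comes to rest on the inner edge of the rim with the bulb's centre 21 mm above this point. Axes as the mixer's.
- cradle (a joint): Downward travel of the cup in m: 0 up, 0.012 at its stop. The spring is preloaded: about 5 N start it moving, about 12 N bring it to the stop; it comes up again when released. A flask or the cover alone does not push it down.
- cover: Dust cover in the cup, white plastic, 60 g, loose. Plug 45 mm wide, 10 mm high; on it a flange 65 mm wide, 5.5 mm thick, lying on the rim; in the middle an upright flat tab 28 mm wide (its y), 8 mm thick (its x), top 83.5 mm above the plug's underside. A 16 mm round hole (the eye) goes through the tab along x, 14 mm below its top. Origin: centre of the plug's underside, z up.
- eye (a point): Centre of the eye in the cover's tab, 69.5 mm above the cover's origin. Axes as the cover's.
- stand: Lab stand, fixed: grey base plate 105 x 80 x 10 mm, upright steel rod 12 mm thick, 164 mm high, with a clamp block at its top from which a steel arm points along the stand's -x and carries the peg. Origin on the table, 15 mm in front (-x) of the rod's axis, z up.
- peg_root (a point): Foot of the peg, on its axis at the middle of a collar 19 mm wide and 4 mm thick, 148.5 mm above the table and 51 mm in front of the rod. The bare peg, 7 mm thick, runs from here along the stand's -x, rising 10 degrees. Axes as the stand's.
- peg_tip (a point): Free end of the peg's axis, 32 mm from peg_root (the round end reaches 3.5 mm further), 154 mm above the table.
- flask: The larger flask, amber glass with black rubber stopper, about 160 g, loose, upright in a cork ring: round bulb 64 mm wide, straight neck 24 mm wide from 30 to 72 mm above the bulb's centre, then a 30 mm wide rim to 78 mm and the stopper to 89 mm. Origin: centre of the bulb, 48 mm above the table at the start; z along the neck.
- ring_large: Cork ring under the larger flask, fixed, 84 mm wide, 26 mm high, bore 46 mm. Origin: centre of its underside.
- small_flask: The smaller flask, same shape and materials, bulb 46 mm wide, neck 18 mm wide, stopper top 67 mm above the bulb's centre, loose, in a smaller cork ring; stays where it is. Origin: centre of the bulb, 40 mm above the table; z along the neck.
Mind the look-alikes: they are no part of the job. What is shaped like the stand but turquoise is not meant. What is shaped like the flask but purple is not meant.

How it is judged:
By the outcome, as a careful person would: the job done as asked, in the order asked, and still so for the second after the job is handed in, while the arm keeps its last pose, push and grip.
It also fails if it takes over 64 s, if anything falls off the work surface, if the arm or the gripper's body presses on something with over 40 N, if the wrist force passes 120 N, or if a joint passes its speed limit or range.

## Working session

There is one attempt and no reset: what is moved stays moved. The work goes in short steps, Python scripts to look and compute and a tool call to move; the robot and the scene stay as the last step left them, time stands still between calls to the robot, and variables do not carry over. Pictures are saved under pics/ and viewed, at most 10 in all, crops included, and the job is handed in when it is done.

Besides the shell and the picture viewer there is one more tool, called after "Emit:" by a JSON object that holds its "method" and its "body", one argument or row to a line. play_rows: Moves the arm, as the interface text tells. Its arguments: {"type":"object","properties":{"increments":{"type":"array"},"grip_force":{"type":"number"}},"required":["increments"]}

```bash
mkdir -p pics; ls
cat > h.py <<'E'
import numpy as np, cv2
from workcell import telemetry, camera, calibration, workorder
def cal(n):
    c=calibration(n); f=210/np.tan(np.radians(c["vertical_fov"])/2)
    R=cv2.Rodrigues(np.array(c["rvec"],float))[0]; return c,f,R,np.array(c["tvec"],float)
def cloud(n,depth):
    c,f,R,t=cal(n); v,u=np.mgrid[0:420,0:560]
    xd=(u-c["cx"])/f; yd=(v-c["cy"])/f; x,y=xd.copy(),yd.copy()
    for _ in range(15):
        s=1+c["k1"]*(x*x+y*y); x,y=xd/s,yd/s
    P=np.stack([x*depth,y*depth,depth],-1)
    W=(P-t)@R; W[depth<=0]=np.nan
    return W
def shot(n):
    im,d=camera(n); return im,d,cloud(n,d)
E
python3 - <<'E'
from h import *
for n in("top","side"):
    im,d,W=shot(n); cv2.imwrite(f"pics/{n}0.png",im[...,::-1]); np.savez(f"{n}0.npz",im=im,W=W)
    c,f,R,t=cal(n); print(n,c,-R.T@t)
o=telemetry.get_obs();print(o)
E
```

```text
pics
top {'vertical_fov': 52.60676931534744, 'cx': 276.92530035053375, 'cy': 204.56187645924, 'k1': -0.08095859111197509, 'rvec': array([ 2.10362466, -2.15805683,  0.19022907]), 'tvec': array([0.18483056, 0.47230673, 1.51444398])} [0.20562612 0.18049896 1.57350392]
side {'vertical_fov': 42.835343045631326, 'cx': 280.9466584400863, 'cy': 209.8977442983199, 'k1': -0.19094927465152806, 'rvec': array([ 1.19811025, -2.26882217,  1.01026184]), 'tvec': array([0.39778714, 0.28545517, 2.0191789 ])} [-0.86046806  1.06513384  1.56265394]
{'time': 0.1, 'q': array([7.16189216e+01, 5.00995480e+00, 1.00382565e+01, 9.50980159e+01,
       1.67439539e-03, 8.99990158e+01]), 'qd': array([ 0.0034556 , -0.09530236,  0.12507082, -0.02154954,  0.07716695,
       -0.01247791]), 'joint_efforts': array([ 1.37970178e-04, -5.21561301e+01,  4.65653300e+01,  1.60656951e-02,
       -6.18600637e-08,  3.63795436e-06]), 'ee_pos': array([0.17337266, 0.52177733, 0.24962808]), 'tcp_rot': array([-1.79930286e+02, -1.67559170e-03,  1.61619904e+02]), 'wrist_force': array([-0.82076794,  0.29491305,  0.24459468]), 'torque': array([-0.03630959, -0.02145567,  0.0353328 ]), 'grasp_force': 0.0, 'opening': 0.08537065701457275}
```

View pics/top0.png

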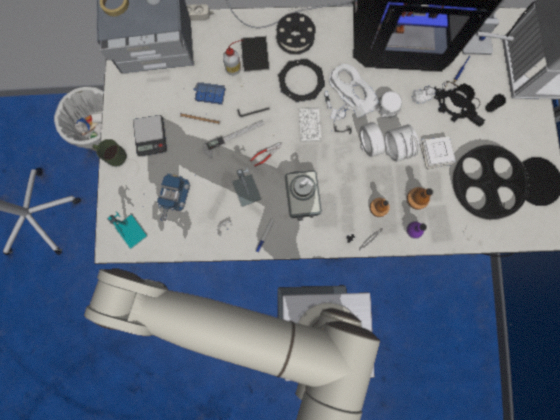

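View pics/side0.png

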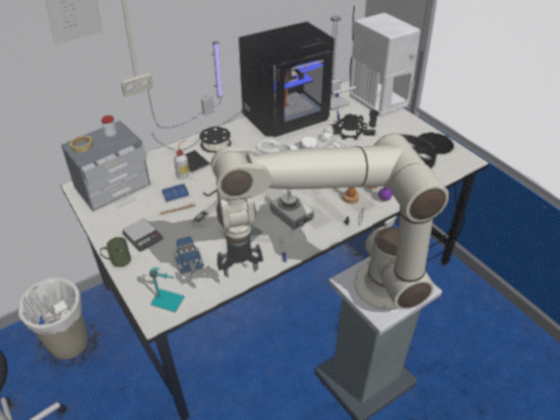

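The top view shows the mixer with its cover at about (302,190) and a grey stand at (246,185). There are amber flasks at (380,206) and (419,196). The look-alikes are a purple flask at (416,229) and a turquoise stand at (125,230). I'll check this in a close crop.

Run:
```python
from h import *
z=np.load("top0.npz");im,W=z["im"],z["W"]
cv2.imwrite("pics/crop.png",cv2.resize(im[150:250,225:445],None,fx=3.6,fy=3.6,interpolation=cv2.INTER_CUBIC)[...,::-1])
def show(n,a,b,c,d,s=4):
    print(n)
    for v in range(a,b,s): print(v,' '.join("%d,%d,%d"%tuple(1000*W[v,u]) if np.isfinite(W[v,u,0]) else '-' for u in range(c,d,s)))
show("flask1",194,220,368,396);show("flask2",182,214,404,438)
hs=cv2.cvtColor(im,cv2.COLOR_RGB2HSV)
```

```text
flask1
194 515,-173,2 515,-188,3 514,-203,3 514,-219,1 515,-236,-6 513,-249,3 515,-267,-6
198 500,-172,0 499,-187,2 495,-197,24 495,-213,22 497,-232,7 499,-250,-2 497,-262,6
202 485,-171,0 481,-182,21 476,-190,47 473,-203,57 465,-205,103 464,-218,108 482,-263,0
206 470,-171,-1 465,-180,23 461,-189,48 458,-200,63 452,-207,94 463,-240,26 467,-262,0
210 453,-168,4 450,-180,20 450,-194,24 445,-202,50 445,-218,48 448,-239,24 453,-263,-7
214 439,-168,0 438,-183,2 434,-192,27 433,-207,29 435,-225,17 438,-246,-7 437,-260,-1
218 424,-168,-3 423,-182,3 422,-196,6 423,-215,-6 422,-229,-2 421,-243,2 420,-257,6
flask2
182 561,-318,-7 558,-330,3 558,-346,2 556,-360,6 558,-378,-1 557,-394,0 556,-407,4 556,-425,0 556,-440,1
186 545,-317,-7 542,-327,6 542,-345,0 543,-361,-1 540,-373,8 540,-390,6 541,-407,1 541,-424,-2 540,-438,1
190 527,-311,5 526,-326,6 522,-335,26 515,-339,58 512,-350,70 501,-346,123 497,-354,139 496,-367,143 526,-440,-6
194 513,-312,-1 508,-320,20 504,-329,39 497,-334,71 495,-346,78 488,-348,114 483,-354,137 509,-419,2 509,-436,1
198 497,-311,-1 491,-317,28 487,-325,49 484,-336,60 481,-345,77 480,-359,81 481,-376,73 494,-418,2 494,-435,0
202 482,-311,-4 479,-320,13 476,-332,23 470,-337,55 469,-349,62 466,-359,75 475,-393,25 478,-417,0 478,-433,0
206 466,-308,0 466,-324,-2 461,-330,26 461,-346,23 459,-359,31 459,-375,27 463,-400,1 463,-417,-1 463,-433,-2
210 449,-304,9 450,-321,2 450,-338,-1 449,-353,0 449,-369,-2 448,-383,2 448,-400,-1 448,-415,0 448,-432,-3
```

View pics/crop.png

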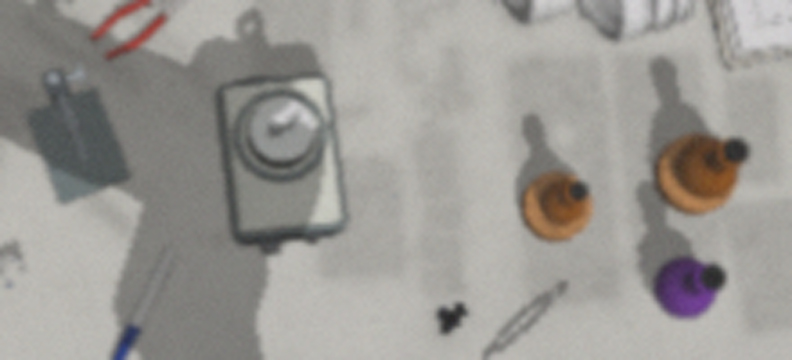

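Choice: the larger flask is the amber one at (419,198), in front of the purple look-alike at (416,229). The smaller amber flask at (380,206) stays where it is. The stand I want is the grey one at (246,187). Next I'll fit the poses from the depth data.

```bash
cat >> h.py <<'E'
def rect(P):
    (c,s,a)=cv2.minAreaRect((P[:,:2]*1000).astype(np.float32)); return np.round(c,1),np.round(s,1),round(a,1)
def circ(P,r0=None):
    from scipy.optimize import least_squares
    f=lambda p:np.hypot(P[:,0]-p[0],P[:,1]-p[1])-(r0 or p[2])
    return least_squares(f,[*P[:,:2].mean(0),.03],loss="soft_l1",f_scale=.002).x
def sphere(P,r):
    from scipy.optimize import least_squares
    return least_squares(lambda p:np.linalg.norm(P-p,axis=1)-r,P.mean(0)-[0,0,.02],loss="soft_l1",f_scale=.002).x
E
python3 - <<'E'
from h import *
np.set_printoptions(precision=4,suppress=True)
W=np.load("top0.npz")["W"]
def box(x0,x1,y0,y1,z0,z1):
    P=W.reshape(-1,3); m=np.all((P>[x0,y0,z0])&(P<[x1,y1,z1]),1); return P[m]
fl=box(.45,.53,-.40,-.31,.04,.085); print("bulb",sphere(fl,.032),len(fl))
st=box(.45,.53,-.40,-.31,.125,.15); print("stopper",st.mean(0),len(st))
M=box(.35,.62,0,.2,.05,.07);print("mixer top",len(M),rect(M),np.median(M[:,2]))
F=box(.35,.62,0,.2,.088,.105);print("flange",len(F),rect(F),np.median(F,0))
T=box(.35,.62,0,.2,.11,.2);print("tab",len(T));print(np.round(1000*T[np.argsort(-T[:,2])]).astype(int).tolist())
B=box(.35,.65,.2,.40,.006,.016);print("base",len(B),rect(B))
S=box(.35,.65,.2,.40,.03,.25);print("stand up",len(S));print(np.round(1000*S[np.argsort(-S[:,2])]).astype(int).tolist())
E
```

```text
bulb [ 0.4942 -0.3591  0.0485] 192
stopper [ 0.4932 -0.358   0.1353] 57
mixer top 937 (array([514.3,  78.9]), array([166.7, 117.6]), 4.5) 0.06265210216555912
flange 212 (array([533.6,  80.5]), array([62.7, 64.1]), 24.2) [0.5285 0.0823 0.097 ]
tab 45
[[523, 90, 171], [533, 83, 170], [540, 72, 168], [537, 69, 168], [533, 76, 168], [540, 69, 168], [530, 93, 168], [527, 90, 168], [537, 72, 168], [537, 76, 167], [530, 83, 167], [537, 79, 167], [531, 90, 166], [531, 79, 165], [534, 79, 165], [531, 86, 164], [528, 86, 163], [541, 75, 163], [528, 83, 162], [528, 93, 161], [536, 86, 159], [536, 72, 157], [526, 86, 154], [537, 68, 153], [528, 92, 149], [534, 75, 148], [525, 89, 146], [532, 78, 144], [536, 71, 142], [529, 81, 141], [527, 92, 137], [527, 85, 137], [534, 74, 134], [538, 67, 133], [532, 77, 128], [525, 88, 128], [525, 84, 126], [526, 91, 124], [536, 69, 123], [530, 80, 120], [535, 72, 116], [524, 90, 115], [531, 76, 115], [525, 87, 114], [528, 94, 114]]
base 741 (array([499.8, 298.6]), array([299.3, 197.2]), 0.0)
stand up 129
[[569, 299, 172], [578, 300, 168], [571, 296, 167], [57
[... 1434 characters left out ...]
, 149], [550, 295, 149], [572, 288, 149], [558, 298, 149], [583, 308, 149], [547, 284, 149], [543, 284, 148], [554, 291, 148], [515, 281, 148], [582, 274, 148], [582, 284, 148], [551, 291, 148], [522, 285, 148], [561, 291, 147], [537, 292, 147], [579, 295, 147], [547, 295, 147], [523, 288, 146], [586, 277, 146], [576, 274, 146], [529, 274, 146], [579, 284, 146], [594, 281, 145], [579, 274, 145], [576, 270, 145], [559, 305, 145], [559, 302, 145], [590, 277, 144], [555, 299, 144], [583, 277, 144], [583, 281, 144], [580, 288, 143], [587, 274, 143], [577, 288, 143], [580, 281, 143], [567, 309, 141], [563, 288, 139], [581, 278, 138], [573, 306, 56], [375, 390, 34], [571, 304, 32], [415, 346, 31]]
```

```bash
cat >> h.py <<'E'
from scipy.spatial.transform import Rotation as Rn
def mv(p,rpy,o=None):
    o=o or telemetry.get_obs(); R0=Rn.from_euler("xyz",o["tcp_rot"],degrees=True)
    R1=Rn.from_euler("xyz",rpy,degrees=True)
    print("shift mm",np.round(R0.inv().apply(np.array(p)-o["ee_pos"])*1000,1),"turn",np.round((R0.inv()*R1).as_rotvec(degrees=True),1))
E
python3 - <<'E'
from h import *
np.set_printoptions(precision=4,suppress=True)
W=np.load("top0.npz")["W"]
def box(x0,x1,y0,y1,z0,z1):
    P=W.reshape(-1,3); m=np.all((P>[x0,y0,z0])&(P<[x1,y1,z1]),1); return P[m]
def line(P):
    c=P[:,:2].mean(0); d=np.linalg.svd(P[:,:2]-c)[2][0]; return c,np.degrees(np.arctan2(d[1],d[0])),np.ptp((P[:,:2]-c)@d)
print("tab",line(box(.5,.56,.05,.11,.112,.165)))
print("peg",line(box(.48,.52,.25,.3,.145,.17)))
print("arm",line(box(.53,.555,.25,.31,.145,.17)))
print("all",line(box(.48,.58,.25,.32,.145,.17)))
mv([.532,.0803,.25],[180,0,29.5])
E
```

```text
tab (array([0.5307, 0.0813]), np.float64(-62.54113829621605), np.float64(0.028473148668508162))
peg (array([0.5076, 0.2756]), np.float64(-159.70177008633706), np.float64(0.026402744269768227))
arm (array([0.5426, 0.2881]), np.float64(-155.55165201903606), np.float64(0.027411183501281442))
all (array([0.547 , 0.2894]), np.float64(-160.7703448737347), np.float64(0.0927603417947216))
shift mm [-479.5 -305.9   -0. ] turn [ -0.    0.1 132.1]
```

Emit:
{"method": "play_rows", "body": {
  "increments": [
    [[-40,-25,0],[0,0,8],0],
    [[-80,-51,0],[0,0,16],0],
    [[-120,-76,0],[0,0,24],0],
    [[-160,-102,0],[0,0,32],0],
    [[-200,-127,0],[0,0,40],0],
    [[-240,-153,0],[0,0,48],0],
    [[-280,-178,0],[0,0,56],0],
    [[-320,-204,0],[0,0,64],0],
    [[-360,-229,0],[0,0,72],0],
    [[-400,-255,0],[0,0,80],0],
    [[-440,-280,0],[0,0,88],0],
    [[-480,-306,0],[0,0,96],0],
    [[-480,-306,0],[0,0,104],0],
    [[-480,-306,20],[0,0,112],0],
    [[-480,-306,40],[0,0,120],0],
    [[-480,-306,40],[0,0,128],0],
    [[-480,-306,40],[0,0,133.5],0],
    [[-480,-306,40],[0,0,133.5],0],
    [[-480,-306,40],[0,0,133.5],0]
  ]
}}

```text
time: 2.0
ee_pos: [0.5324, 0.0802, 0.2101]
tcp_rot: [-180.0, 0.0, 28.3]
wrist_force: [0.2, 0.6, 0.1]
opening: 0.0857
grasp_force: 0.0
```

Run:
```python
from h import *
im,d,W=shot("side");np.savez("side1.npz",im=im,W=W)
cv2.imwrite("pics/side1.png",cv2.resize(im[130:290,180:400],None,fx=3.6,fy=3.6,interpolation=cv2.INTER_CUBIC)[...,::-1])
c,f,R,t=cal("side")
def pr(p):
    q=cv2.projectPoints(np.array([p],float),np.array(c["rvec"]),np.array(c["tvec"]),np.array([[f,0,c["cx"]],[0,f,c["cy"]],[0,0,1]]),np.array([c["k1"],0,0,0.]))[0].ravel(); return np.round((q-[180,130])*3.6)
print(pr([.531,.081,.1655]),pr([.495,.271,.154]),pr([.574,.301,.164]))
o=telemetry.get_obs();print(o["time"],o["ee_pos"],o["tcp_rot"]);mv([.5315,.0805,.137],[180,0,27.7])
```

```text
[391. 200.] [267. 288.] [206. 252.]
2.05 [0.5324487  0.08020159 0.21024554] [-1.79999416e+02  5.61059139e-03  2.82762902e+01]
shift mm [-0.7 -0.7 73.2] turn [-0.   0.   0.6]
```

View pics/side1.png

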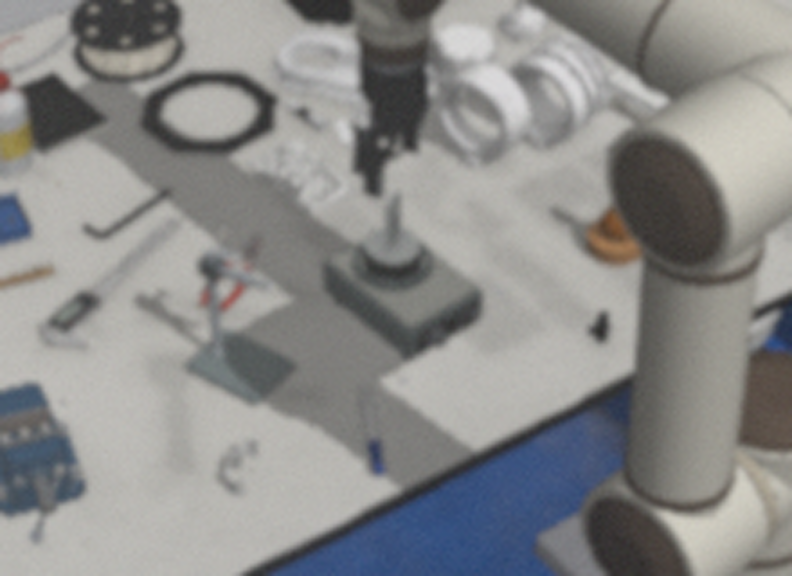

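The side crop shows the gripper centred above the tab (tab top at crop pixel (393,195)). The grey stand's peg tip is near (267,285), which matches my projections. I'll descend and grip.

Emit:
{"method": "play_rows", "body": {
  "increments": [
    [[-0.7,-0.7,25],[0,0,0.5],0],
    [[-0.7,-0.7,50],[0,0,0.5],0],
    [[-0.7,-0.7,68],[0,0,0.5],0],
    [[-0.7,-0.7,73],[0,0,0.5],0],
    [[-0.7,-0.7,73],[0,0,0.5],0.4],
    [[-0.7,-0.7,73],[0,0,0.5],1],
    [[-0.7,-0.7,73],[0,0,0.5],1],
    [[-0.7,-0.7,73],[0,0,0.5],1],
    [[-0.7,-0.7,73],[0,0,0.5],1],
    [[-0.7,-0.7,73],[0,0,0.5],1]
  ],
  "grip_force": 25
}}

```text
time: 3.05
ee_pos: [0.5328, 0.0795, 0.1389]
tcp_rot: [179.8, -0.1, 27.6]
wrist_force: [3.3, -7.2, 5.2]
opening: 0.028
grasp_force: 23.9
```

Emit:
{"method": "play_rows", "body": {
  "increments": [
    [[0,0,-10],[0,0,0],1],
    [[0,0,-25],[0,0,0],1],
    [[0,0,-45],[0,0,0],1],
    [[0,0,-65],[0,0,0],1],
    [[0,0,-65],[0,0,0],1],
    [[0,0,-65],[0,0,0],1]
  ]
}}

```text
time: 3.65
ee_pos: [0.5317, 0.0807, 0.2027]
tcp_rot: [180.0, -0.1, 27.6]
wrist_force: [0.2, 0.3, -0.7]
opening: 0.0281
grasp_force: 25.9
```

Run:
```python
from h import *
np.set_printoptions(precision=4,suppress=True)
o=telemetry.get_obs();print(o["time"],o["ee_pos"],o["tcp_rot"],o["wrist_force"],o["opening"])
im,d,W=shot("side");np.savez("side2.npz",im=im,W=W)
cv2.imwrite("pics/side2.png",cv2.resize(im[140:270,210:350],None,fx=4.6,fy=4.6,interpolation=cv2.INTER_CUBIC)[...,::-1])
P=W.reshape(-1,3)
def box(x0,x1,y0,y1,z0,z1): return P[np.all((P>[x0,y0,z0])&(P<[x1,y1,z1]),1)]
p=box(.485,.522,.24,.31,.13,.18);print("peg side",len(p),p.mean(0));print(np.round(p*1000).astype(int).tolist())
f=box(.48,.58,.03,.13,.13,.165);print("cover flange",len(f),f.mean(0),rect(f) if len(f) else 0)
# ideal points: eye path frames in stand axes, yaw 20
th=np.radians(20);u=np.array([np.cos(th),np.sin(th)]);rod=np.array([.574,.302])
print("root from rod",rod-.051*u,"tip",rod-(.051+.0315)*u)
```

```text
3.65 [0.5317 0.0807 0.2027] [179.9943  -0.06    27.6328] [ 0.1653  0.3335 -0.6615] 0.028058240308441323
peg side 11 [0.5065 0.2753 0.1574]
[[518, 276, 155], [513, 274, 158], [519, 280, 151], [511, 280, 157], [512, 275, 154], [497, 280, 168], [504, 271, 157], [496, 271, 163], [503, 276, 156], [499, 274, 157], [498, 270, 157]]
cover flange 60 [0.5288 0.0857 0.161 ] (array([531.1,  83.8]), array([58.5, 54.7]), 59.8)
root from rod [0.5261 0.2846] tip [0.4965 0.2738]
```

View pics/side2.png

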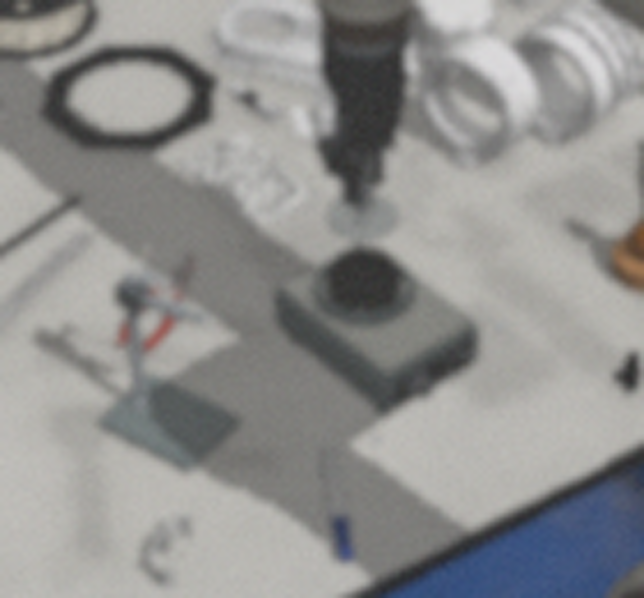

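The cover is held, and its white flange sits at crop (362,215) above the bare cup. The peg points right and forward at crop (205,318). I'll move to a point in front of the peg.

Run:
```python
from h import *
mv([.4464,.2527,.2027],[180,0,20.5])
mv([.4464,.2527,.144],[180,0,20.5])
```

```text
shift mm [   4.5 -191.9   -0.8] turn [-0.   0.   7.1]
shift mm [   4.5 -191.9   57.9] turn [-0.   0.   7.1]
```

Emit:
{"method": "play_rows", "body": {
  "increments": [
    [[0.5,-20,0],[0,0,0.7],1],
    [[1,-45,0],[0,0,1.6],1],
    [[2,-75,0],[0,0,2.8],1],
    [[2.5,-105,0],[0,0,3.9],1],
    [[3,-135,0],[0,0,5],1],
    [[4,-165,0],[0,0,6],1],
    [[4.5,-185,0],[0,0,7],1],
    [[4.5,-192,0],[0,0,7],1],
    [[4.5,-192,20],[0,0,7],1],
    [[4.5,-192,40],[0,0,7],1],
    [[4.5,-192,55],[0,0,7],1],
    [[4.5,-192,58],[0,0,7],1],
    [[4.5,-192,58],[0,0,7],1],
    [[4.5,-192,58],[0,0,7],1]
  ]
}}

```text
time: 5.1
ee_pos: [0.4638, 0.2146, 0.1451]
tcp_rot: [-178.2, -0.0, 24.0]
wrist_force: [-0.8, 0.9, -0.4]
opening: 0.0277
grasp_force: 25.9
```

Run:
```python
from h import *
np.set_printoptions(precision=4,suppress=True)
o=telemetry.get_obs();print(o["time"],o["ee_pos"],o["tcp_rot"],o["wrist_force"],o["opening"])
im,d,W=shot("side")
a=im[165:255,205:325];
cv2.imwrite("pics/side3.png",cv2.resize(a,None,fx=6.5,fy=6.5,interpolation=cv2.INTER_CUBIC)[...,::-1])
c,f,R,t=cal("side")
def pr(p):
    q=cv2.projectPoints(np.array([p],float),np.array(c["rvec"]),np.array(c["tvec"]),np.array([[f,0,c["cx"]],[0,f,c["cy"]],[0,0,1]]),np.array([c["k1"],0,0,0.]))[0].ravel(); return np.round((q-[205,165])*6.5)
e=o["ee_pos"]+[0,0,.0126]
print("eye",pr(e),"tabtop",pr(e+[0,0,.014]),"flange",pr(e-[0,0,.054]),"tip",pr([.496,.2718,.154]),"root",pr([.526,.2825,.1485]))
P=W.reshape(-1,3)
b=P[np.all((P>[.39,.20,.08])&(P<[.50,.30,.115]),1)];print(len(b),b.mean(0),rect(b))
mv([.5147,.2785,.1380],[180,0,20.5])
```

```text
5.1 [0.4638 0.2146 0.1451] [-178.2377   -0.0064   23.9733] [-0.7582  0.8596 -0.3776] 0.027703960447659316
eye [426. 281.] tabtop [426. 264.] flange [427. 346.] tip [318. 292.] root [277. 278.]
99 [0.4571 0.2257 0.1068] (array([462.8, 225.7]), array([62.5, 48.1]), 1.9)
shift mm [ 72.4 -37.3   8.5] turn [-1.8  0.   3.5]
```

View pics/side3.png

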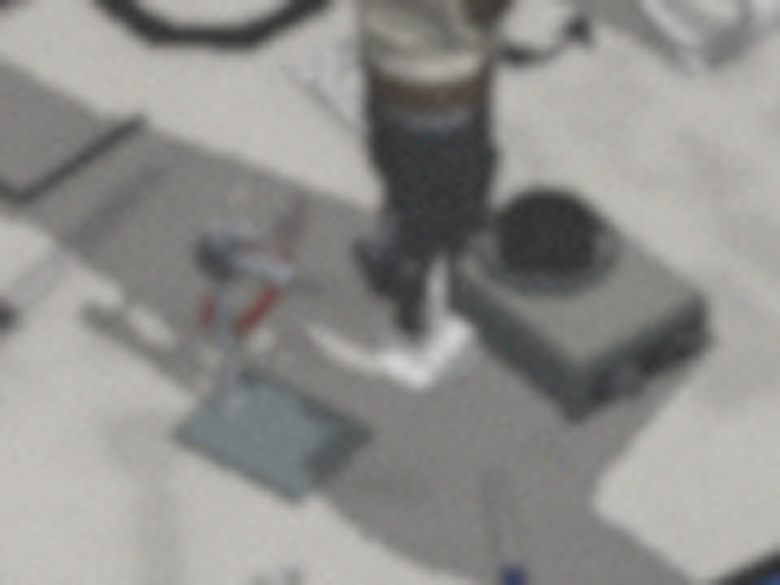

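Run:
```python
from h import *
np.set_printoptions(precision=3,suppress=True)
o=telemetry.get_obs()
for k in o: print(k,o[k])
im,d,W=shot("top"); cv2.imwrite("pics/top4.png",im[...,::-1])
```

```text
time 5.15
q [ 23.927  -1.174  -7.861  83.284   1.763 179.946]
qd [ 0.118  0.01   0.045 -0.072  0.112 -0.021]
joint_efforts [ -0.091 -45.524  46.79    0.009   0.101   0.001]
ee_pos [0.464 0.215 0.145]
tcp_rot [-178.237   -0.031   23.981]
wrist_force [-0.092  0.352 -0.465]
torque [ 0.036 -0.049  0.058]
grasp_force 25.923225805163383
opening 0.02774275054957874
```

View pics/top4.png

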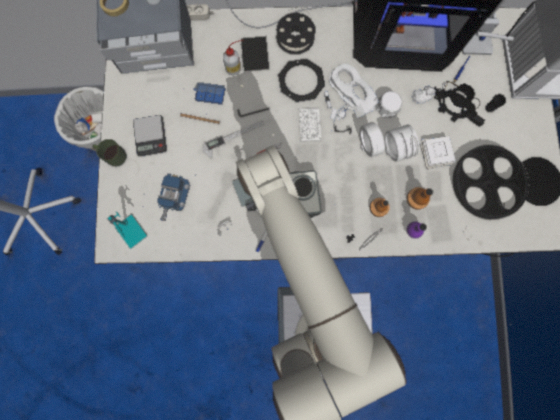

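Joint 6 hit its 180° limit. The eye is symmetric, so I'll lift and turn the cover half a turn the other way.

Emit:
{"method": "play_rows", "body": {
  "increments": [
    [[0,0,-20],[0,0,0],1],
    [[0,0,-45],[0,0,-4],1],
    [[0,0,-60],[0,0,-12],1],
    [[0,0,-60],[0,0,-20],1],
    [[0,0,-60],[0,0,-28],1],
    [[0,0,-60],[0,0,-36],1],
    [[0,0,-60],[0,0,-44],1],
    [[0,0,-60],[0,0,-52],1],
    [[0,0,-60],[0,0,-60],1],
    [[0,0,-60],[0,0,-68],1],
    [[0,0,-60],[0,0,-76],1],
    [[0,0,-60],[0,0,-84],1],
    [[0,0,-60],[0,0,-90],1],
    [[0,0,-60],[0,0,-90],1]
  ]
}}

```text
time: 6.6
ee_pos: [0.4643, 0.2132, 0.2049]
tcp_rot: [180.0, -1.8, 114.1]
wrist_force: [-0.5, 0.3, -0.9]
opening: 0.0277
grasp_force: 25.9
```

Run:
```python
from h import *
o=telemetry.get_obs();print(o["time"],o["ee_pos"],o["tcp_rot"],o["q"],o["wrist_force"])
mv([.4464,.2527,.2027],[180,0,200.5])
mv([.4464,.2527,.144],[180,0,200.5])
```

```text
6.6 [0.46433443 0.21315232 0.20493923] [179.98870846  -1.76309491 114.08660629] [23.73961859 -1.09363198 -1.20518728 89.88782877  1.76313095 89.65319552] [-0.49697166  0.32680667 -0.89336934]
shift mm [43.3 -0.2  3.6] turn [  1.3  -1.4 -86.4]
shift mm [41.5 -0.2 62.2] turn [  1.3  -1.4 -86.4]
```

Emit:
{"method": "play_rows", "body": {
  "increments": [
    [[10,0,1],[0,0,-8],1],
    [[20,0,2],[0,0,-16],1],
    [[30,0,2.5],[0.5,-0.5,-24],1],
    [[43,0,3.5],[0.5,-0.5,-32],1],
    [[43,0,3.5],[0.6,-0.6,-40],1],
    [[43,0,3.5],[0.7,-0.8,-48],1],
    [[43,0,3.5],[0.9,-0.9,-56],1],
    [[43,0,3.5],[1,-1.1,-64],1],
    [[43,0,3.5],[1.1,-1.2,-72],1],
    [[43,0,3.5],[1.2,-1.3,-80],1],
    [[43,0,3.5],[1.3,-1.4,-86.4],1],
    [[42.5,0,20],[1.3,-1.4,-86.4],1],
    [[42,0,40],[1.3,-1.4,-86.4],1],
    [[41.5,0,57],[1.3,-1.4,-86.4],1],
    [[41.5,0,62],[1.3,-1.4,-86.4],1],
    [[41.5,0,62],[1.3,-1.4,-86.4],1],
    [[41.5,0,62],[1.3,-1.4,-86.4],1]
  ]
}}

```text
time: 8.3
ee_pos: [0.4468, 0.2528, 0.1446]
tcp_rot: [180.0, 0.0, -159.7]
wrist_force: [0.7, 0.1, -1.2]
opening: 0.0279
grasp_force: 25.9
```

Run:
```python
from h import *
np.set_printoptions(precision=4,suppress=True)
o=telemetry.get_obs();print(o["time"],o["ee_pos"],o["tcp_rot"],o["wrist_force"],o["q"])
im,d,W=shot("side")
a=im[165:255,205:325];
cv2.imwrite("pics/side5.png",cv2.resize(a,None,fx=6.5,fy=6.5,interpolation=cv2.INTER_CUBIC)[...,::-1])
c,f,R,t=cal("side")
def pr(p):
    q=cv2.projectPoints(np.array([p],float),np.array(c["rvec"]),np.array(c["tvec"]),np.array([[f,0,c["cx"]],[0,f,c["cy"]],[0,0,1]]),np.array([c["k1"],0,0,0.]))[0].ravel(); return np.round((q-[205,165])*6.5)
e=o["ee_pos"]+[0,0,.0126]
print("eye",pr(e),"tabtop",pr(e+[0,0,.014]),"flange",pr(e-[0,0,.054]),"tip",pr([.496,.2718,.154]),"root",pr([.526,.2825,.1485]))
P=W.reshape(-1,3)
b=P[np.all((P>[.39,.20,.08])&(P<[.50,.30,.115]),1)];print(len(b),b.mean(0),rect(b))
mv([.5147,.2785,.1380],[180,0,200.5])
```

```text
8.3 [0.4468 0.2528 0.1446] [ 179.9618    0.0252 -159.6558] [ 0.7254  0.1148 -1.16  ] [29.4888 -0.859  -7.6138 83.2143  0.0337  9.1447]
eye [388. 321.] tabtop [388. 304.] flange [390. 387.] tip [318. 292.] root [277. 278.]
119 [0.4404 0.2582 0.1055] (array([443.5, 257.4]), array([59.8, 64.1]), 57.9)
shift mm [-72.5   0.4   6.8] turn [ 0.   0.  -0.1]
```

View pics/side5.png

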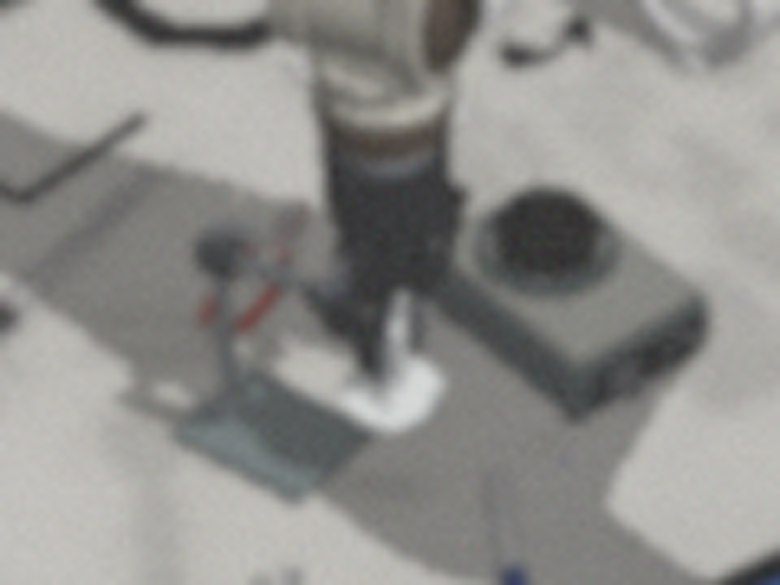

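The cover is upright in front of the peg: flange at crop (395,395), peg tip at about (318,292). I'll insert it slowly.

Emit:
{"method": "play_rows", "body": {
  "increments": [
    [[-15,0,1],[0,0,0],1],
    [[-30,0,3],[0,0,0],1],
    [[-40,0,4],[0,0,0],1],
    [[-45,0,4.2],[0,0,0],1],
    [[-49,0,4.5],[0,0,0],1],
    [[-53,0,5],[0,0,0],1],
    [[-57,0,5.3],[0,0,0],1],
    [[-57,0,5.3],[0,0,0],1]
  ]
}}

```text
time: 9.15
ee_pos: [0.5001, 0.2726, 0.1382]
tcp_rot: [180.0, -0.0, -159.6]
wrist_force: [0.3, -0.5, -1.2]
opening: 0.0279
grasp_force: 25.9
```

Emit:
{"method": "play_rows", "body": {
  "increments": [
    [[-5,0,0],[0,0,0],1],
    [[-10,0,0.5],[0,0,0],1],
    [[-15,0,1],[0,0,0],1],
    [[-15,0,1],[0,0,0],1]
  ]
}}

```text
time: 9.55
ee_pos: [0.5144, 0.2779, 0.1369]
tcp_rot: [180.0, -0.1, -159.6]
wrist_force: [-0.0, -0.5, -1.0]
opening: 0.0279
grasp_force: 25.9
```

Run:
```python
from h import *
np.set_printoptions(precision=4,suppress=True)
o=telemetry.get_obs();print(o["time"],o["ee_pos"],o["wrist_force"],o["torque"])
im,d,W=shot("side")
a=im[175:245,215:295];
cv2.imwrite("pics/side6.png",cv2.resize(a,None,fx=8,fy=8,interpolation=cv2.INTER_CUBIC)[...,::-1])
```

```text
9.55 [0.5144 0.2779 0.1369] [-0.0336 -0.5376 -1.0024] [-0.0135  0.0331  0.0158]
```

View pics/side6.png

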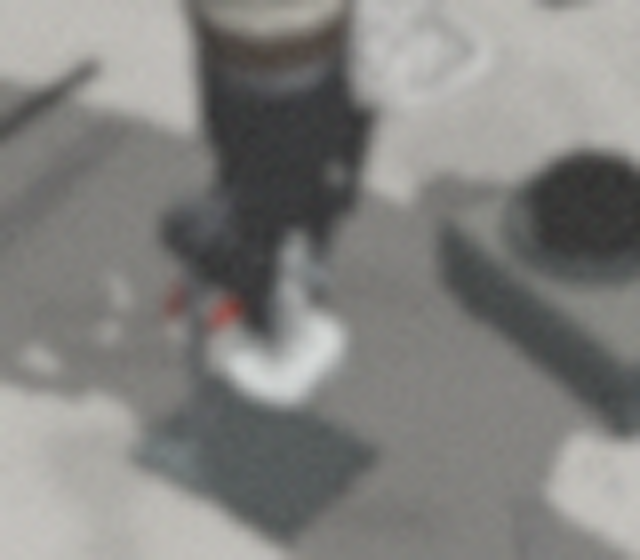

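The grey peg tip appears to stick out of the tab at crop (315,270). I'll check by lowering onto it.

Emit:
{"method": "play_rows", "body": {
  "increments": [
    [[0,0,1.5],[0,0,0],1],
    [[0,0,3],[0,0,0],1],
    [[0,0,4],[0,0,0],1],
    [[0,0,5],[0,0,0],1],
    [[0,0,5],[0,0,0],1]
  ]
}}

```text
time: 10.1
ee_pos: [0.5145, 0.2777, 0.1342]
tcp_rot: [180.0, 0.1, -159.6]
wrist_force: [0.3, -3.9, 10.0]
opening: 0.0279
grasp_force: 24.6
```

The peg carries the load. I'll ease off and release.

Emit:
{"method": "play_rows", "body": {
  "increments": [
    [[0,0,-2],[0,0,0],1],
    [[0,0,-2],[0,0,0],0.6],
    [[0,0,-2],[0,0,0],0.4],
    [[0,0,-2],[0,0,0],0.2],
    [[0,0,-2],[0,0,0],0],
    [[0,0,-2],[0,0,0],0],
    [[0,0,-2],[0,0,0],0],
    [[0,0,-2],[0,0,0],0],
    [[0,0,-2],[0,0,0],0],
    [[0,0,-20],[0,0,0],0],
    [[0,0,-50],[0,0,0],0],
    [[0,0,-90],[0,0,0],0],
    [[0,0,-130],[0,0,0],0],
    [[0,0,-130],[0,0,0],0]
  ]
}}

```text
time: 11.5
ee_pos: [0.5151, 0.2783, 0.2683]
tcp_rot: [179.9, 0.4, -159.6]
wrist_force: [0.8, 0.4, 0.2]
opening: 0.0849
grasp_force: 0.0
```

Run:
```python
from h import *
np.set_printoptions(precision=4,suppress=True)
o=telemetry.get_obs();print(o["time"],o["ee_pos"],o["tcp_rot"],o["q"],o["wrist_force"])
im,d,W=shot("side")
cv2.imwrite("pics/side7.png",cv2.resize(im[165:255,205:325],None,fx=6.5,fy=6.5,interpolation=cv2.INTER_CUBIC)[...,::-1])
for y in (200.5,20.5,110): mv([.4935,-.3585,.2623],[180,0,y])
```

```text
11.5 [0.5151 0.2783 0.2683] [ 179.9076    0.4257 -159.5947] [28.3668 10.0075 17.6612 97.2193  0.0325  7.9613] [0.815  0.3818 0.1759]
shift mm [ 242.  -589.3    1.3] turn [ 0.1  0.2 -0.1]
shift mm [ 242.  -589.3    1.3] turn [  0.4  -0.1 179.9]
shift mm [ 242.  -589.3    1.3] turn [ 0.2  0.1 90.4]
```

View pics/side7.png

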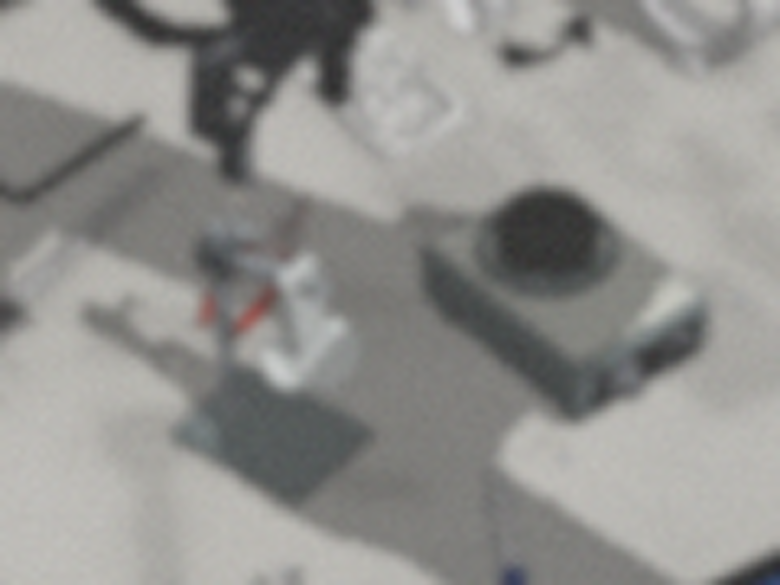

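The cover hangs by its eye on the peg (tab at crop (303,285), flange at (315,355)) and the gripper is clear. Next is the large flask.

Emit:
{"method": "play_rows", "body": {
  "increments": [
    [[10,-25,0],[0,0,0],0],
    [[25,-60,0],[0,0,0],0],
    [[42,-103,0],[0,0,0],0],
    [[60,-146,0],[0,0,0],0],
    [[78,-190,0],[0,0,0],0],
    [[96,-234,0],[0,0,0],0],
    [[114,-278,0],[0,0,0],0],
    [[132,-322,0],[0,0,0],0],
    [[150,-366,0],[0,0,0],0],
    [[168,-410,0],[0,0,0],0],
    [[186,-454,0],[0,0,0],0],
    [[204,-498,0],[0,0,0],0],
    [[220,-537,0],[0,0,0],0],
    [[232,-566,0],[0,0,0],0],
    [[240,-584,0],[0,0,0],0],
    [[242,-589,0],[0,0,0],0],
    [[242,-589,0],[0,0,0],0],
    [[242,-589,0],[0,0,0],0]
  ]
}}

```text
time: 13.35
ee_pos: [0.4926, -0.3578, 0.2618]
tcp_rot: [179.9, -0.1, -159.6]
wrist_force: [0.0, -0.2, -0.3]
opening: 0.0851
grasp_force: 0.0
```

Run:
```python
from h import *
o=telemetry.get_obs();print(o["time"],o["ee_pos"],o["tcp_rot"],o["q"])
mv([.4937,-.3585,.098],[180,0,200.5])
```

```text
13.35 [ 0.49263268 -0.35779708  0.26175145] [ 1.79928856e+02 -5.74258630e-02 -1.59564442e+02] [-3.59870369e+01  1.37654667e+01  2.13226897e+01  9.76482560e+01
 -8.49658907e-03 -5.64225524e+01]
shift mm [ -0.9  -1.2 163.7] turn [ 0.1 -0.1 -0.1]
```

Emit:
{"method": "play_rows", "body": {
  "increments": [
    [[-0.9,-1.2,30],[0,0,0],0],
    [[-0.9,-1.2,70],[0,0,0],0],
    [[-0.9,-1.2,110],[0,0,0],0],
    [[-0.9,-1.2,145],[0,0,0],0],
    [[-0.9,-1.2,158],[0,0,0],0],
    [[-0.9,-1.2,161],[0,0,0],0],
    [[-0.9,-1.2,161],[0,0,0],0.3],
    [[-0.9,-1.2,161],[0,0,0],0.5],
    [[-0.9,-1.2,161],[0,0,0],0.6],
    [[-0.9,-1.2,161],[0,0,0],1],
    [[-0.9,-1.2,161],[0,0,0],1],
    [[-0.9,-1.2,161],[0,0,0],1],
    [[-0.9,-1.2,161],[0,0,0],1]
  ],
  "grip_force": 40
}}

```text
time: 14.65
ee_pos: [0.4941, -0.3598, 0.102]
tcp_rot: [-179.9, 0.0, -159.6]
wrist_force: [0.5, -0.1, 6.0]
opening: 0.0248
grasp_force: 38.9
```

Emit:
{"method": "play_rows", "body": {
  "increments": [
    [[0,0,-8],[0,0,0],1],
    [[0,0,-25],[0,0,0],1],
    [[0,0,-55],[0,0,0],1],
    [[0,0,-90],[0,0,0],1],
    [[0,0,-120],[0,0,0],1],
    [[0,0,-125],[0,0,0],1],
    [[0,0,-125],[0,0,0],1]
  ]
}}

```text
time: 15.35
ee_pos: [0.4941, -0.3597, 0.2267]
tcp_rot: [-180.0, -0.0, -159.6]
wrist_force: [0.6, -0.1, -1.9]
opening: 0.0246
grasp_force: 39.4
```

Run:
```python
from h import *
o=telemetry.get_obs();print(o["time"],o["ee_pos"],o["tcp_rot"],o["wrist_force"],o["opening"])
mv([.5325,.0805,.225],[180,0,200.5])
```

```text
15.35 [ 0.49406765 -0.35968616  0.22665836] [-1.79972532e+02 -5.70079560e-03 -1.59595586e+02] [ 0.58830321 -0.14986894 -1.86083048] 0.024644962467144975
shift mm [-189.5  399.2    1.4] turn [-0.  -0.  -0.1]
```

Emit:
{"method": "play_rows", "body": {
  "increments": [
    [[-9,18,0],[0,0,0],1],
    [[-23,48,0],[0,0,0],1],
    [[-40,84,0],[0,0,0],1],
    [[-57,120,0],[0,0,0],1],
    [[-74,156,0],[0,0,0],1],
    [[-91,192,0],[0,0,0],1],
    [[-108,228,0],[0,0,0],1],
    [[-125,264,0],[0,0,0],1],
    [[-142,300,0],[0,0,0],1],
    [[-159,335,0],[0,0,0],1],
    [[-173,365,0],[0,0,0],1],
    [[-184,387,0],[0,0,0],1],
    [[-189,398,0],[0,0,0],1],
    [[-189.5,399,0],[0,0,0],1],
    [[-189.5,399,0],[0,0,0],1]
  ]
}}

```text
time: 16.85
ee_pos: [0.5319, 0.0802, 0.2254]
tcp_rot: [180.0, -0.1, -159.6]
wrist_force: [-0.1, -0.2, -1.6]
opening: 0.0245
grasp_force: 39.6
```

Run:
```python
from h import *
np.set_printoptions(precision=4,suppress=True)
o=telemetry.get_obs();print(o["time"],o["ee_pos"],o["tcp_rot"],o["wrist_force"],o["opening"])
im,d,W=shot("side")
cv2.imwrite("pics/side8.png",cv2.resize(im[150:255,220:340],None,fx=5.5,fy=5.5,interpolation=cv2.INTER_CUBIC)[...,::-1])
P=W.reshape(-1,3); C=im.reshape(-1,3).astype(int)
m=np.all((P>[.48,.03,.12])&(P<[.59,.14,.21]),1)&(C[:,0]>C[:,2]+40)
print(m.sum(),"bulb",sphere(P[m],.032))
r=P[np.all((P>[.48,.03,.086])&(P<[.59,.14,.1]),1)];print("rim",len(r),rect(r))
mv([.5325,.0805,.171],[180,0,200.5])
```

```text
16.85 [0.5319 0.0802 0.2254] [ 179.9748   -0.1192 -159.5784] [-0.0695 -0.1884 -1.6247] 0.02454887822723144
126 bulb [0.5342 0.0807 0.1741]
rim 91 (array([537. ,  78.5]), array([63.4, 77.1]), 62.0)
shift mm [-0.8  0.5 54.7] turn [ 0.  -0.1 -0.1]
```

View pics/side8.png

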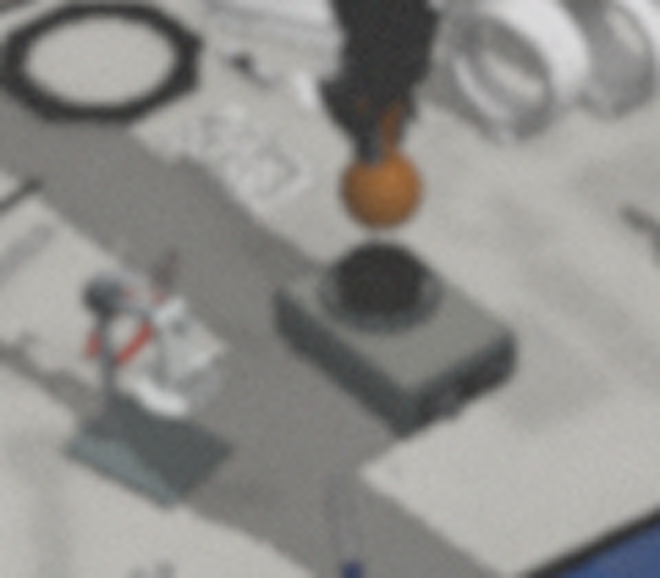

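The flask is upright above the empty cup (bulb at crop (382,188), cup at (380,285)) and the cover still hangs on the peg. I'll lower the flask gently.

Emit:
{"method": "play_rows", "body": {
  "increments": [
    [[-0.5,0,10],[0,0,0],1],
    [[-0.5,0,25],[0,0,0],1],
    [[-0.5,0,40],[0,0,0],1],
    [[-0.5,0,49],[0,0,0],1],
    [[-0.5,0,53],[0,0,0],1],
    [[-0.5,0,55],[0,0,0],1],
    [[-0.5,0,56.5],[0,0,0],1],
    [[-0.5,0,58],[0,0,0],1],
    [[-0.5,0,59],[0,0,0],1],
    [[-0.5,0,59],[0,0,0],1],
    [[-0.5,0,59],[0,0,0],1]
  ],
  "grip_force": 50
}}

```text
time: 18.0
ee_pos: [0.533, 0.0807, 0.1677]
tcp_rot: [-180.0, 0.0, -159.6]
wrist_force: [1.1, -1.5, 4.9]
opening: 0.0247
grasp_force: 49.1
```

Emit:
{"method": "play_rows", "body": {
  "increments": [
    [[0,0,1],[0,0,0],1],
    [[0,0,2],[0,0,0],1],
    [[0,0,3],[0,0,0],1],
    [[0,0,4],[0,0,0],1],
    [[0,0,5],[0,0,0],1],
    [[0,0,6],[0,0,0],1],
    [[0,0,7],[0,0,0],1],
    [[0,0,8],[0,0,0],1],
    [[0,0,9],[0,0,0],1],
    [[0,0,10],[0,0,0],1],
    [[0,0,10],[0,0,0],1],
    [[0,0,10],[0,0,0],1]
  ]
}}

```text
time: 19.2
ee_pos: [0.5335, 0.0808, 0.1586]
tcp_rot: [-180.0, 0.1, -159.6]
wrist_force: [0.9, -0.6, 10.3]
opening: 0.0244
grasp_force: 49.2
```

Emit:
{"method": "play_rows", "body": {
  "increments": [
    [[0,0,1],[0,0,0],1],
    [[0,0,2],[0,0,0],1],
    [[0,0,3],[0,0,0],1],
    [[0,0,4],[0,0,0],1],
    [[0,0,5],[0,0,0],1],
    [[0,0,5],[0,0,0],1],
    [[0,0,5],[0,0,0],1]
  ]
}}

```text
time: 19.9
ee_pos: [0.5353, 0.0807, 0.1569]
tcp_rot: [-179.9, 0.5, -159.6]
wrist_force: [2.5, -1.8, 27.4]
opening: 0.0243
grasp_force: 49.6
```

Emit:
{"method": "play_rows", "body": {
  "increments": [
    [[0,0,-1],[0,0,0],1],
    [[0,0,-1],[0,0,0],1],
    [[0,0,-1],[0,0,0],1]
  ]
}}

```text
time: 20.2
ee_pos: [0.5348, 0.0808, 0.1571]
tcp_rot: [-179.9, 0.4, -159.6]
wrist_force: [1.7, -1.9, 24.2]
opening: 0.0243
grasp_force: 49.5
```

Run:
```python
from h import *
np.set_printoptions(precision=4,suppress=True)
im,d,W=shot("side")
P=W.reshape(-1,3); C=im.reshape(-1,3).astype(int)
m=np.all((P>[.48,.03,.09])&(P<[.59,.14,.16]),1)&(C[:,0]>C[:,2]+40)
print(m.sum(),"bulb",sphere(P[m],.032))
b=P[np.all((P>[.44,.20,.06])&(P<[.56,.34,.125]),1)];print("hanging cover",len(b),b.mean(0))
o=telemetry.get_obs();print(o["time"],o["ee_pos"],o["tcp_rot"],o["wrist_force"],o["torque"])
```

```text
126 bulb [0.5367 0.0815 0.1083]
hanging cover 142 [0.5081 0.2772 0.0984]
20.25 [0.5348 0.0808 0.1571] [-179.9027    0.3836 -159.608 ] [ 1.4897 -2.6042 23.1855] [-0.3163 -0.2729 -0.0064]
```

Run:
```python
from h import *
np.set_printoptions(precision=4,suppress=True)
def an(im,W):
    C=im.reshape(-1,3).astype(int);P=W.reshape(-1,3)
    r=np.hypot(P[:,0]-.533,P[:,1]-.0805)
    m=(r<.042)&(P[:,2]>.065)&(P[:,2]<.11)&(C.max(1)<90)&(P[:,0]*-.65+P[:,1]*.75> -.533*.65+.0805*.75+.012)
    z=P[m,2]*1000
    print(len(z),"z hist 66..110 by 4",np.histogram(z,np.arange(66,111,4))[0],"p90",np.percentile(z,[50,75,90]))
a=np.load("side2.npz");an(a["im"],a["W"])
Z=[];B=[]
for i in range(3):
    im,d,W=shot("side");an(im,W)
    P=W.reshape(-1,3);C=im.reshape(-1,3).astype(int)
    m=np.all((P>[.48,.03,.085])&(P<[.59,.14,.13]),1)&(C[:,0]>C[:,2]+40);B.append(sphere(P[m],.032))
    q=P[np.all((P>[.48,.03,.085])&(P<[.59,.14,.15]),1)&(C[:,0]>C[:,2]+40)]
print(np.array(B)); print("amber low z",np.sort(q[:,2])[:12])
```

```text
101 z hist 66..110 by 4 [ 9  9 13 19  5 10 13 13  5  1  2] p90 [81.2799 92.9191 97.0111]
85 z hist 66..110 by 4 [ 6 16 19 11  9 10  2  2  3  2  4] p90 [78.2291 86.1576 98.0664]
79 z hist 66..110 by 4 [ 7 12 17 15 11  4  1  6  1  0  4] p90 [78.6226 84.8661 96.0726]
77 z hist 66..110 by 4 [ 6 10 22 14  7  6  3  3  2  1  3] p90 [78.2478 85.0169 95.2306]
[[0.5364 0.08   0.1043]
 [0.537  0.0799 0.104 ]
 [0.5361 0.0802 0.1044]]
amber low z [0.0883 0.0894 0.0923 0.093  0.0964 0.0981 0.0985 0.0992 0.0997 0.1
 0.1015 0.1018]
```

The bulb centre reads about 101–104 mm, and 101 mm is expected with the cup down. The contact went stiff at about 24 N, against the 12 N needed, so the cup is at its stop. The cover still hangs, so I'm handing in.

```bash
python3 -c "
from h import *
print(workorder.job_done())"
```

```text
the job is handed in; nothing more can be done
None
```

The job is handed in with the cover hanging on the grey stand's peg and the large flask held upright in the cup, pressed to its stop at about 24 N; I viewed 11 pictures, one over the limit of 10.

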